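# Shorten a telescopic support arm by one hole

### The job

Two telescopic support arms for washbasin tops stand on the bench, and one of them is set one hole longer than the other. Grip the knob of the longer arm's lock plunger, pull it up out of its hole, slide the tube section in towards the foot by one hole against its spring (not past that hole), so that both arms are equally long, and let the pin go fully home there. Finish while still gripping that knob, with the pin held home; leave the other arm and the things lying around alone.

Things in the scene. Friction and masses are not known exactly. Their poses are not given: they have to be found in the camera images.
- long_knob (a point): Centre of the longer arm's black plunger knob, an upright cylinder 30 mm thick, 28 mm tall; 110 mm above the bench with the pin home. Below it a housing 22 mm in diameter (top at 92 mm) on the flat top of the tube section (42 mm wide, top at 72 mm). x axis along the arm away from the foot, z up. The knob only moves up and down on the section: moving the held knob along the arm moves the section.
- next_hole (a point): Mouth of the hole in the longer arm's fixed bar where the pin must go, 65 mm above the bench: the first bare hole beside the section, 45 mm from the pin's starting hole towards the foot. Holes are 12 x 12 mm, the pin is 8 mm thick. x axis along the arm from the foot block to the padded end, z up.
- long_arm: Longer arm's fixed part: foot plate 330 x 70 mm, grey foot block (centred at x = -165 mm, 40 x 50 mm, top at 68 mm), aluminium bar 30 mm wide, top at 65 mm, with holes 45 mm apart. Arm 445 mm long at the start. Origin on the bench under the next hole (the middle one); x along the arm from foot block to rubber-padded end, z up; the knob stands at y = 0, at x = 45 to 47 mm at the start.
- long_section (a joint): Travel of the longer arm's tube section along its bar, m: 0 in the starting hole, grows towards the foot, 0.045 at the next hole, with 2 mm of play each way (the spring holds it at about -0.002 at the start). Range -0.02 to 0.10. A spring inside pushes it outwards, away from the foot, with 4 to 5 N; friction about 1.5 N. The section (225 mm tube, about 0.45 kg) reaches 25 mm past the knob's axis on the foot side.
- long_plunger (a joint): Lift of the longer arm's plunger, m: 0 fully home (pin 10 mm deep in a hole), 0.010 the pin tip just clears the bar, 0.015 the upper stop. A spring pushes it down with 4 N at 0, 7 N at 0.015. With the pin on the bar between holes it reads about 0.010.
- mate_knob (a point): Centre of the knob of the other, shorter arm, which is alike; its pin is already home in its middle hole. Not to be touched.
- mate_arm: The other arm's fixed part, of the same build; origin on the bench under its middle hole, x from its foot to its padded end.
- mate_section (a joint): Travel of the other arm's section, m, 0 at the start; grows towards its foot. To stay.
- mate_plunger (a joint): Lift of the other arm's plunger, m, 0 home. To stay.
- waste: Loose steel basin waste fitting between the arms, 60 mm diameter, 45 mm tall; origin under its centre. Leave alone.
- screw_box: Loose cardboard screw box 100 x 60 x 45 mm; origin under its centre. Leave alone.
- sander: Loose cork sanding block with wooden grip, 110 x 65 x 40 mm; origin under its centre. Leave alone.

How it is judged:
On the way, in this order (a step that is already met when the one before it is completed fails the run):
1. the longer arm's plunger is pulled up out of its starting hole by the fingers (value of joint long_plunger above 0.008 m and value of joint long_section below 0.012 m and contact force between the fingers and long_plunger above 3 N), for 0.05 s.
2. the section is on its way to the next hole (value of joint long_section above 0.022 m and value of joint long_plunger above 0.005 m), for 0.05 s.
3. the pin is home in the next hole (value of joint long_section between 0.041 and 0.049 m and value of joint long_plunger below 0.003 m), for 0.2 s.
At the end, for the whole second after the job is handed in: Section within 4 mm of the next hole (joint 0.041 to 0.049) and still, pin home (lift under 3 mm), the fingers still holding the plunger's knob with over 3 N; the other arm's section within 5 mm of its start and its pin home; loose things within 25 mm of where they lay (all of step 3 and contact force between the fingers and long_plunger above 3 N and velocity of joint long_section between -0.01 and 0.01 m/s and value of joint mate_section between -0.005 and 0.005 m and value of joint mate_plunger below 0.003 m and distance of each of waste, screw_box, sander from where it was at the start of the episode below 0.025 m); the arm keeps its last pose, push and grip.
It fails at once if the section is slid well past the next hole (value of joint long_section above 0.065 m).
It fails at once if the other arm is unlocked or slid (value of joint mate_plunger above 0.006 m or value of joint mate_section above 0.008 m or value of joint mate_section below -0.008 m).
It fails at once if the steel basin waste fitting is knocked away (distance of waste from where it was at the start of the episode above 0.025 m).
It fails at once if the cardboard screw box is knocked away (distance of screw_box from where it was at the start of the episode above 0.025 m).
It fails at once if the cork sanding block is knocked away (distance of sander from where it was at the start of the episode above 0.025 m).
It also fails if it takes over 35 s, if anything falls off the work surface, if the arm or the gripper's body presses on something with over 40 N, if the wrist force passes 120 N, or if a joint passes its speed limit or range.

### The arm

A 6-joint arm with a two-finger parallel gripper is mounted at the origin on the work surface. World frame = base frame: x ahead of the robot, y to its left, z up, the work surface at z = 0. Lengths are in m, angles in rad, forces in N, time in s.
With the tool pointing down it reaches from about 0.375 to 0.9 m from the base axis. Payload 3.1 kg.
Tool frame: the origin (TCP) lies at the very end of the fingers, on their centre line; the grasp point (between the pads) lies 19 mm behind it (hold_point_z is the distance from the TCP to the grasp point, in m); x points along the fingers, y is the direction in which the jaws open and shut, and the axes are right-handed (so a half turn about x gives the same grasp; the last joint's range is limited). The gripper opens to 87 mm and grips with 3 to 60 N. Pads are 19 mm wide; open, the fingers measure 117 mm over their backs; the gripper's body (75 mm by 190 mm) begins 51 mm behind the grasp point.
Start: joints at [1.123, 0.527, 1.433, -0, 1.181, -0.178], TCP at [0.167, 0.602, 0.223] pointing down, gripper open.
Joint ranges: [-3.08, 3.08], [-0.75, 2.2], [0.22, 2.44], [-1.43, 4.57], [0, 2.65], [-2.85, 2.85]. Speed limits (rad/s): [2.79, 2.79, 3.14, 3.14, 3.14, 3.14].

### API

Orientations are given as a unit quaternion [x, y, z, w].
In Python, from rig import * gives the robot as it stands.
- The arm moves only by the tool send_rows, never from a script. Its argument "steps" is a list that holds one entry, the list of rows, each a list of 6 numbers: the shift along the tool's x, y, z in cm, then the turn, a rotation vector about the tool's x, y, z in units of 6 degrees (1.0 is 6 degrees). In form: [[[x, y, z, wx, wy, wz], ...]]. A call has 1 to 8 rows; each row shifts and turns the pose as measured when the row begins, along the tool's axes as they then stand; what a row does not reach is not made up. A row lasts 1/12 s, in which the tool goes at most 41.7 mm and 7.16 degrees, less where a joint would pass 70% of its speed; a pose out of reach is approached as far as the arm can. A call is refused whole if a number of a shift passes 4.17 or a number of a turn 1, either way. A call with a gripper value outside its range is refused whole. "gripper" is the closure, from 0 (fully open) to 1 (shut), set as the call begins (left out, the last holds). The fingers move at their own pace and stop on an object; "force" is the grip in N (left out, the last holds). Time passes only in rows, so rows that do not move let the fingers close. It gives the time, the measured TCP pose, the force and the opening at its end, in the units of the state.
- get_obs(): the state, without advancing time (a new reading comes with each control period).
- camera(name): name is "scene" or "top"; returns (picture, depth): 384x512x3 uint8, red, green, blue; 384x512 float32, m along the optical axis (not along the pixel's ray), 0 where there is no reading.
- camera_params(name): a dict with "intrinsics" (3x3 intrinsics, pixels), "position" and "attitude" of the camera in the world. Camera axes: x right, y down, z forward; pixel columns grow to the right and rows downward; lengths in m; the calibration is good to about 2 mm. A picture is of the moment at which its call begins. camera_params takes no time and is no camera call.
- hand_in(): hands the job in, once; it reports no verdict.
The state is a dict: "time": time; "q": joint angles; "joint_velocities": joint speeds; "joint_torque": joint torques, N m; "position": TCP position; "tool_rot": TCP orientation; "ft_force": force on the tool from outside, world axes, zero at the start; "moment": the same for the moment, N m; "grip_width": finger opening in m.
Only numpy, scipy, OpenCV 4.12 (cv2) and the standard library are available. Lean on these libraries where they do the work, as an engineer would, in place of code of your own. Each camera call takes 0.05 s, during which the arm holds its last target.

## Working session

There is one attempt and no reset: what is moved stays moved. The work goes in short steps, Python scripts to look and compute and a tool call to move; the robot and the scene stay as the last step left them, time stands still between calls to the robot, and variables do not carry over. Pictures are saved under pics/ and viewed, and the job is handed in when it is done.

Besides the shell and the picture viewer there is one more tool, called after "Emit:" by a JSON object that holds its "op" and its "data". send_rows: Moves the arm, as the interface text tells. Its arguments: {"type":"object","properties":{"steps":{"type":"array"},"gripper":{"type":"number"},"force":{"type":"number"}},"required":["steps"]}

```bash
mkdir -p pics; ls
python3 - <<'E'
from rig import *
import cv2,numpy as np
o=get_obs();print({k:np.round(v,4) for k,v in o.items()})
for n in ("top","scene"):
    p,d=camera(n);cv2.imwrite(f"pics/{n}0.png",cv2.cvtColor(p,cv2.COLOR_RGB2BGR));np.save(f"{n}0.npy",d)
    c=camera_params(n);print(n,c)
E
```

```text
pics
{'time': np.float64(0.0), 'q': array([ 1.1225,  0.5285,  1.4339,  0.    ,  1.1814, -0.1785]), 'joint_velocities': array([-0.0004,  0.0018, -0.0012,  0.    , -0.0003,  0.0008]), 'joint_torque': array([-3.00000e-04, -4.40040e+01, -1.76592e+01,  6.32000e-02,
        5.81000e-02, -1.00000e-04]), 'position': array([0.1662, 0.6017, 0.2216]), 'tool_rot': array([ 0.0944,  0.7009, -0.0958,  0.7004]), 'ft_force': array([ 0.3265, -0.2646,  0.1507]), 'moment': array([ 0.0147,  0.0185, -0.0185]), 'grip_width': np.float64(0.0869)}
top {'intrinsics': array([[475.90509345,   0.        , 259.44304478],
       [  0.        , 475.90509345, 188.10683777],
       [  0.        ,   0.        ,   1.        ]]), 'position': array([0.37101751, 0.01648543, 1.34525387]), 'attitude': array([-0.70514803,  0.70670405, -0.0472567 ,  0.03320317])}
scene {'intrinsics': array([[347.88043301,   0.        , 257.41715126],
       [  0.        , 347.88043301, 191.78246556],
       [  0.        ,   0.        ,   1.        ]]), 'position': array([ 0.92525954, -0.35540772,  0.84822844]), 'attitude': array([ 0.86652063,  0.39095541, -0.12503894, -0.28400902])}
```

View pics/top0.png

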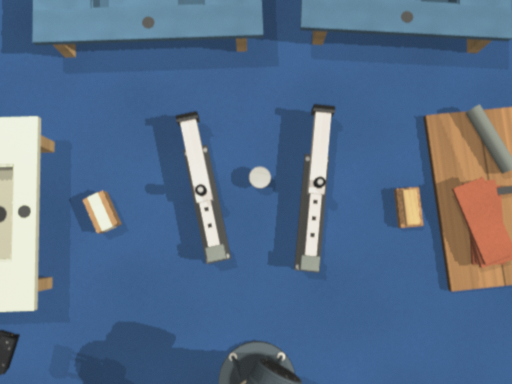

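View pics/scene0.png

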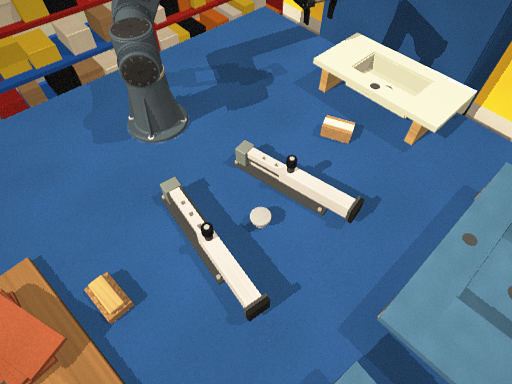

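The top view shows the arm on the right (pad at 323,108; foot at 310,265; knob at 319,182) as the longer one. The left one (pad 187,118; foot 215,254; knob 200,190) is shorter. I'll zoom in to measure.

```bash
cat > h.py <<'E'
from rig import *
import cv2,numpy as np
from scipy.spatial.transform import Rotation as R
def pix2w(n,u,v,z):
    c=camera_params(n);K=c["intrinsics"];r=R.from_quat(c["attitude"]).as_matrix()@np.linalg.solve(K,[u,v,1]);p=c["position"]
    return p+r*(z-p[2])/r[2]
def proj(n,P):
    c=camera_params(n);q=c["intrinsics"]@(R.from_quat(c["attitude"]).as_matrix().T@(np.array(P)-c["position"]));return q[:2]/q[2]
def cloud(n,d):
    c=camera_params(n);K=c["intrinsics"];v,u=np.mgrid[:384,:512]
    X=np.stack([(u-K[0,2])/K[0,0]*d,(v-K[1,2])/K[1,1]*d,d],-1)
    return X@R.from_quat(c["attitude"]).as_matrix().T+c["position"]
E
python3 - <<'E'
from h import *
im=cv2.imread("pics/top0.png");cv2.imwrite("pics/zr.png",cv2.resize(im[95:280,280:350],None,fx=3.2,fy=3.2,interpolation=cv2.INTER_CUBIC))
for n in("top","scene"):
    W=cloud(n,np.load(n+"0.npy"))
    for nm,(y0,y1) in dict(R=(-.25,0.),L=(.05,.3)).items():
        m=(W[...,2]>.113)&(W[...,2]<.14)&(W[...,0]>.2)&(W[...,0]<.7)&(W[...,1]>y0)&(W[...,1]<y1)
        P=W[m];print(n,nm,"knob top",len(P),P.mean(0).round(4),P.min(0).round(4),P.max(0).round(4))
        m=(W[...,2]>.066)&(W[...,2]<.08)&(W[...,0]>.15)&(W[...,0]<.75)&(W[...,1]>y0)&(W[...,1]<y1)
        P=W[m][:,:2].astype(np.float32);r=cv2.minAreaRect(P);print(" sect",len(P),r,"z",np.median(W[m][:,2]))
        b=cv2.fitLine(P,cv2.DIST_HUBER,0,.01,.01).ravel();print(" line",b,np.degrees(np.arctan2(b[1],b[0])))
E
```

```text
top R knob top 106 [ 0.5262 -0.1635  0.1241] [ 0.5134 -0.1784  0.115 ] [ 0.5397 -0.1499  0.1304]
 sect 1712 ((0.5213871002197266, -0.16572752594947815), (0.05885225161910057, 0.4522206783294678), 84.68193817138672) z 0.07151896862759466
 line [ 0.99464065 -0.10339212  0.55635166 -0.16694413] -5.9345374
top L knob top 107 [0.5064 0.1443 0.124 ] [0.4927 0.1299 0.1149] [0.5216 0.1588 0.1293]
 sect 1678 ((0.5230860114097595, 0.1504683494567871), (0.407571941614151, 0.05930693447589874), 11.43017864227295) z 0.07139474112419286
 line [0.97751725 0.21085542 0.5517771  0.1540522 ] 12.172486
scene R knob top 123 [ 0.5304 -0.164   0.1234] [ 0.515  -0.1773  0.1131] [ 0.5427 -0.1496  0.128 ]
 sect 1945 ((0.5222125053405762, -0.16498130559921265), (0.058172959834337234, 0.4520147740840912), 84.55078125) z 0.07218510879844087
 line [ 0.99461746 -0.1036151   0.5876017  -0.16986583] -5.947382
scene L knob top 90 [0.51   0.1434 0.1225] [0.4952 0.131  0.113 ] [0.5228 0.1603 0.127 ]
 sect 1316 ((0.5238672494888306, 0.1515287160873413), (0.4066605269908905, 0.060192421078681946), 11.426856994628906) z 0.07187035787222856
 line [0.9782689  0.20734009 0.5703381  0.15693589] 11.966519
```

View pics/zr.png

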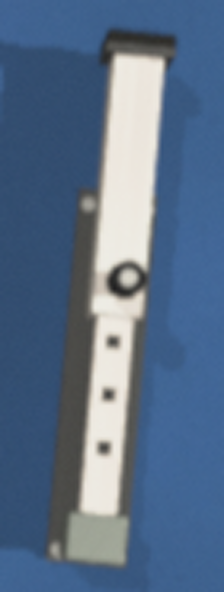

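Run:
```python
from h import *
g=cv2.imread("pics/top0.png",0).astype(float)
H=[]
for x,y in((114,342),(109,394),(104,448)):
    u,v=280+x/3.2-.3,95+y/3.2-.3
    for _ in range(4):
        ui,vi=int(round(u)),int(round(v));w=g[vi-3:vi+4,ui-3:ui+4];w=np.clip(np.percentile(w,55)-w-15,0,None)
        yy,xx=np.mgrid[vi-3:vi+4,ui-3:ui+4];u,v=(w*xx).sum()/w.sum(),(w*yy).sum()/w.sum()
    H.append(pix2w("top",u,v,.0645));print(u,v,H[-1].round(4))
H=np.array(H);print(np.linalg.norm(np.diff(H,axis=0),axis=1))
d=H[0]-H[2];print("ang",np.degrees(np.arctan2(d[1],d[0])))
for n in("top","scene"):
    W=cloud(n,np.load(n+"0.npy"));
    m=(W[...,2]>.07)&(W[...,2]<.0735)&(abs(W[...,0]-.58)<.15)&(abs(W[...,1]+.165)<.06)
    P=W[m];ang=[]
    # midline from edge extents per x slice
    xs=[];ys=[]
    for x in np.arange(.5,.7,.01):
        s=P[abs(P[:,0]-x)<.006]
        if len(s)>8: xs.append(x);ys.append((s[:,1].min()+s[:,1].max())/2)
    f=np.polyfit(xs,ys,1);print(n,"mid line ang",np.degrees(np.arctan(f[0])),"y at .5262",np.polyval(f,.5262))
    m=(W[...,2]>.122)&(W[...,2]<.127)&(abs(W[...,0]-.53)<.03)&(abs(W[...,1]+.165)<.03)
    q=W[m];print(len(q),q.mean(0))
    r=cv2.minEnclosingCircle(q[:,:2].astype(np.float32));print(r)
o=get_obs();M=R.from_quat(o["tool_rot"]).as_matrix();print(M.round(4))
```

```text
314.8737713398861 201.34092084842212 [ 0.4812 -0.1592  0.0645]
313.4431916738942 217.83607979184734 [ 0.4366 -0.1546  0.0645]
312.03224284366155 234.52831078955646 [ 0.3918 -0.1501  0.0645]
[0.04485005 0.04501193]
ang -5.8333896132494125
top mid line ang -6.866658748232911 y at .5262 -0.16237530702905995
63 [ 0.52764889 -0.16429284  0.12454632]
((0.5272592902183533, -0.16476552188396454), 0.014162443578243256)
scene mid line ang -4.578233541960506 y at .5262 -0.1651940870553624
98 [ 0.52904682 -0.16289062  0.12443223]
((0.5286846160888672, -0.16326701641082764), 0.01472608931362629)
[[-8.000e-04  2.666e-01  9.638e-01]
 [-1.800e-03  9.638e-01 -2.666e-01]
 [-1.000e+00 -1.900e-03 -3.000e-04]]
```

Emit:
{"op": "send_rows", "data": {"steps": [[[0,0,4,0.58,0,0],[0,0,4,0.58,0,0],[0,0,4,0.58,0,0],[0,0,4,0.58,0,0],[0,0,4,0.58,0,0],[0,0,4,0.58,0,0],[0,0,4,0.58,0,0],[0,0,4,0.58,0,0]]], "gripper": 0, "force": 30}}

```text
time: 0.77
position: [0.4471, 0.453, 0.2161]
tool_rot: [0.26, 0.659, -0.265, 0.654]
ft_force: [0.9, 0.7, -0.6]
grip_width: 0.0868
```

```bash
cat >> h.py <<'E'
A=np.radians(-5.8); DIR=np.array([np.cos(A),np.sin(A),0])
def rel(target,yaw=A):
    o=get_obs();M=R.from_quat(o["tool_rot"]);p=o["position"]
    # desired tool: x down, y at yaw
    y=np.array([np.cos(yaw),np.sin(yaw),0]);x=np.array([0,0,-1.]);D=R.from_matrix(np.column_stack([x,y,np.cross(x,y)]))
    print("t",round(float(o["time"]),2),"pos",p.round(4),"w",round(float(o["grip_width"]),4),"F",o["ft_force"].round(2))
    print("shift cm",(M.inv().apply(np.array(target)-p)*100).round(2),"turn u",(np.degrees((M.inv()*D).as_rotvec())/6).round(2))
    print("x-axis",M.as_matrix()[:,0].round(3))
    k=np.array([.481,-.1592]);e=p[:2]-k;print("along (from next hole) mm",(e@DIR[:2]*1e3).round(2),"lat",(DIR[0]*e[1]-DIR[1]*e[0]).round(4)*1e3)
E
python3 -c "
from h import *
rel([.528,-.164,.2])"
```

```text
t 0.77 pos [0.4471 0.453  0.2161] w 0.0868 F [ 0.93  0.71 -0.58]
shift cm [  1.79 -39.11  48.4 ] turn u [8.7  0.01 0.09]
x-axis [-0.008 -0.004 -1.   ]
along (from next hole) mm -95.59 lat 605.6
```

Emit:
{"op": "send_rows", "data": {"steps": [[[-0.05,-0.3,4,0.58,0,0],[-0.05,-0.3,4,0.58,0,0],[-0.05,-0.3,4,0.58,0,0],[-0.05,-0.3,4,0.58,0,0],[-0.05,-0.3,4,0.58,0,0],[-0.05,-0.3,4,0.58,0,0],[-0.05,-0.3,4,0.58,0,0],[-0.05,-0.3,4,0.58,0,0]]]}}

```text
time: 1.43
position: [0.6102, 0.1662, 0.215]
tool_rot: [0.417, 0.571, -0.423, 0.567]
ft_force: [1.4, -0.2, -0.5]
grip_width: 0.0872
```

```bash
python3 -c "
from h import *
rel([.528,-.164,.2])"
```

```text
t 1.43 pos [0.6102 0.1662 0.215 ] w 0.0872 F [ 1.42 -0.21 -0.46]
shift cm [  1.73 -17.56  29.14] turn u [3.82 0.03 0.11]
x-axis [-0.011 -0.004 -1.   ]
along (from next hole) mm 95.61 lat 336.8
```

Emit:
{"op": "send_rows", "data": {"steps": [[[0,-1.9,3.2,0.48,0,0.02],[0,-1.8,3.3,0.48,0,0.02],[0,-1.6,3.4,0.48,0,0.02],[0,-1.4,3.5,0.48,0,0.02],[0,-1.3,3.6,0.48,0,0],[0,-1.1,3.6,0.48,0,0],[0,-0.9,3.6,0.48,0,0],[0,-0.8,3.6,0.48,0,0]]]}}

```text
time: 2.1
position: [0.5326, -0.1393, 0.2124]
tool_rot: [-0.53, -0.467, 0.532, -0.467]
ft_force: [1.2, -0.7, -0.2]
grip_width: 0.0871
```

```bash
python3 -c "
from h import *
rel([.528,-.164,.15])"
```

```text
t 2.1 pos [ 0.5326 -0.1393  0.2124] w 0.0871 F [ 1.18 -0.66 -0.25]
shift cm [ 6.25 -0.14  2.49] turn u [-0.24  0.02  0.02]
x-axis [-0.002 -0.002 -1.   ]
along (from next hole) mm 49.35 lat 25.0
```

Emit:
{"op": "send_rows", "data": {"steps": [[[0,-0.1,1.3,-0.12,0,0],[1.5,0,1.0,-0.12,0,0],[2.5,0,0.2,0,0,0],[2.0,0,0,0,0,0],[0,0,0,0,0,0],[0,0,0,0,0,0]]]}}

```text
time: 2.6
position: [0.5254, -0.1764, 0.1506]
tool_rot: [-0.526, -0.469, 0.53, -0.471]
ft_force: [0.3, 0.1, -0.1]
grip_width: 0.0868
```

Run:
```python
from h import *
rel([.528,-.164,.092])
for n in("top","scene"):
    p,d=camera(n);cv2.imwrite(f"pics/{n}1.png",cv2.cvtColor(p,cv2.COLOR_RGB2BGR))
    u,v=proj(n,[.528,-.164,.1]);u,v=int(u),int(v)
    c=p[max(0,v-60):v+60,max(0,u-80):u+80];cv2.imwrite(f"pics/{n}1c.png",cv2.cvtColor(cv2.resize(c,None,fx=4,fy=4),cv2.COLOR_RGB2BGR))
```

```text
t 2.6 pos [ 0.5254 -0.1764  0.1506] w 0.0868 F [ 0.33  0.06 -0.14]
shift cm [ 5.85  0.12 -1.3 ] turn u [-0.14  0.05  0.01]
x-axis [-0.002 -0.005 -1.   ]
along (from next hole) mm 45.93 lat -12.7
```

View pics/scene1c.png

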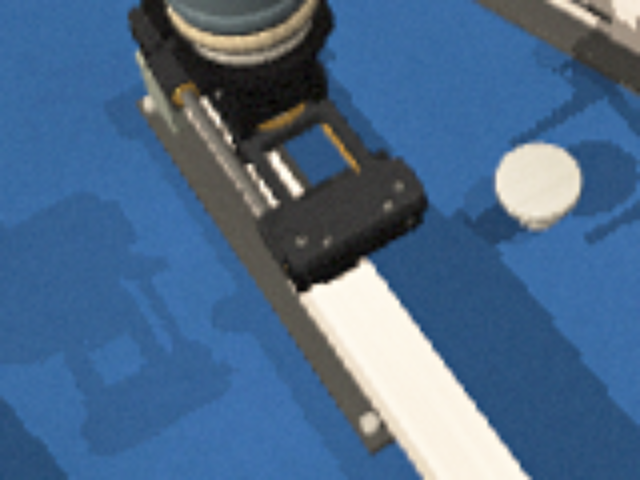

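The gripper straddles the longer arm, jaws along it, and overshot 13 mm sideways. I'll correct that before descending.

Emit:
{"op": "send_rows", "data": {"steps": [[[0,0.1,-0.8,-0.1,0,0],[0,0,-0.4,0,0,0],[0,0,0,0,0,0],[0,0,0,0,0,0]]]}}

```text
time: 3.03
position: [0.5307, -0.1625, 0.1549]
tool_rot: [-0.524, -0.471, 0.525, -0.478]
ft_force: [0.7, -0.0, -0.0]
grip_width: 0.0871
```

Run:
```python
from h import *
rel([.528,-.164,.092])
```

```text
t 3.03 pos [ 0.5307 -0.1625  0.1549] w 0.0871 F [ 0.65 -0.01 -0.03]
shift cm [ 6.29 -0.29  0.13] turn u [ 0.    0.08 -0.06]
x-axis [ 0.005 -0.009 -1.   ]
along (from next hole) mm 49.79 lat 1.8
```

Emit:
{"op": "send_rows", "data": {"steps": [[[1.5,-0.2,0.1,0,0.08,-0.06],[1.5,0,0,0,0,0],[1.2,0,0,0,0,0],[0.6,0,0,0,0,0],[0,0,0,0,0,0],[0,0,0,0,0,0],[0,0,0,0,0,0]]]}}

```text
time: 3.62
position: [0.5295, -0.1633, 0.104]
tool_rot: [0.524, 0.474, -0.524, 0.475]
ft_force: [0.0, 0.1, -0.7]
grip_width: 0.0872
```

Run:
```python
from h import *
rel([.528,-.164,.092])
```

```text
t 3.62 pos [ 0.5295 -0.1633  0.104 ] w 0.0872 F [ 0.02  0.08 -0.68]
shift cm [ 1.2  -0.15  0.09] turn u [ 0.02 -0.   -0.02]
x-axis [ 0.002 -0.    -1.   ]
along (from next hole) mm 48.71 lat 0.8
```

Emit:
{"op": "send_rows", "data": {"steps": [[[0.7,-0.15,0.08,0,0,0],[0.4,0,0,0,0,0],[0,0,0,0,0,0],[0,0,0,0,0,0]]]}}

```text
time: 3.95
position: [0.5287, -0.1647, 0.0932]
tool_rot: [0.525, 0.473, -0.523, 0.476]
ft_force: [0.4, 0.2, -0.6]
grip_width: 0.0869
```

Run:
```python
from h import *
rel([.528,-.164,.092])
```

```text
t 3.95 pos [ 0.5287 -0.1647  0.0932] w 0.0869 F [ 0.4   0.24 -0.56]
shift cm [ 0.12 -0.08 -0.06] turn u [ 0.02  0.01 -0.04]
x-axis [ 0.004 -0.002 -1.   ]
along (from next hole) mm 48.01 lat -0.7
```

Now close on the knob.

Emit:
{"op": "send_rows", "data": {"steps": [[[0,-0.05,-0.05,0,0,0],[0,0,0,0,0,0],[0,0,0,0,0,0],[0,0,0,0,0,0],[0,0,0,0,0,0],[0,0,0,0,0,0],[0,0,0,0,0,0],[0,0,0,0,0,0]]], "gripper": 1, "force": 35}}

```text
time: 4.62
position: [0.5289, -0.1644, 0.0942]
tool_rot: [0.525, 0.473, -0.523, 0.477]
ft_force: [-1.2, -0.2, 0.1]
grip_width: 0.0417
```

Run:
```python
from h import *
rel([.528,-.164,.092])
```

```text
t 4.62 pos [ 0.5289 -0.1644  0.0942] w 0.0417 F [-1.15 -0.21  0.14]
shift cm [ 0.22 -0.1  -0.03] turn u [ 0.02  0.02 -0.06]
x-axis [ 0.006 -0.003 -1.   ]
along (from next hole) mm 48.22 lat -0.3
```

Emit:
{"op": "send_rows", "data": {"steps": [[[0.1,-0.1,0,0,0,0],[0,0,0,0,0,0],[0,0,0,0,0,0],[0,0,0,0,0,0],[0,0,0,0,0,0],[0,0,0,0,0,0]]]}}

```text
time: 5.12
position: [0.528, -0.1643, 0.0931]
tool_rot: [0.525, 0.473, -0.523, 0.477]
ft_force: [0.8, -0.4, -0.3]
grip_width: 0.0294
```

Run:
```python
from h import *
rel([.528,-.164,.092])
```

```text
t 5.12 pos [ 0.528  -0.1643  0.0931] w 0.0294 F [ 0.84 -0.45 -0.34]
shift cm [ 0.11  0.   -0.03] turn u [ 0.02  0.02 -0.06]
x-axis [ 0.007 -0.003 -1.   ]
along (from next hole) mm 47.23 lat -0.3
```

Gripped at 29.4 mm opening, 47 mm from the next hole as expected. Now I'll lift.

Emit:
{"op": "send_rows", "data": {"steps": [[[-0.4,0,0,0,0,0],[-0.4,0,0,0,0,0],[-0.3,0,0,0,0,0],[-0.1,0,0,0,0,0],[0,0,0,0,0,0],[0,0,0,0,0,0]]]}}

```text
time: 5.62
position: [0.529, -0.1644, 0.1039]
tool_rot: [0.526, 0.472, -0.523, 0.477]
ft_force: [2.9, 0.4, -7.7]
grip_width: 0.0289
```

Run:
```python
from h import *
rel([.528,-.164,.105])
```

```text
t 5.62 pos [ 0.529  -0.1644  0.1039] w 0.0289 F [ 2.93  0.37 -7.72]
shift cm [-0.11 -0.1  -0.03] turn u [ 0.02  0.01 -0.08]
x-axis [ 0.008 -0.002 -1.   ]
along (from next hole) mm 48.25 lat -0.3
```

Emit:
{"op": "send_rows", "data": {"steps": [[[-0.25,0,0,0,0,0],[-0.05,0,0,0,0,0],[0,0,0,0,0,0]]]}}

```text
time: 5.87
position: [0.5292, -0.1644, 0.1067]
tool_rot: [0.526, 0.472, -0.523, 0.477]
ft_force: [2.6, -0.8, -7.4]
grip_width: 0.0291
```

Run:
```python
from h import *
rel([.528,-.164,.105])
```

```text
t 5.87 pos [ 0.5292 -0.1644  0.1067] w 0.0291 F [ 2.64 -0.81 -7.36]
shift cm [ 0.17 -0.12 -0.03] turn u [ 0.02  0.01 -0.08]
x-axis [ 0.008 -0.002 -1.   ]
along (from next hole) mm 48.43 lat -0.3
```

Emit:
{"op": "send_rows", "data": {"steps": [[[0,-0.6,0,0,0,0],[0,-0.8,0,0,0,0],[0,-0.8,0,0,0,0],[0,-0.6,0,0,0,0],[0,0,0,0,0,0]]]}}

```text
time: 6.28
position: [0.5063, -0.162, 0.1074]
tool_rot: [0.529, 0.468, -0.52, 0.48]
ft_force: [3.5, -0.4, -7.2]
grip_width: 0.0291
```

Run:
```python
from h import *
rel([.481,-.1592,.105])
```

```text
t 6.28 pos [ 0.5063 -0.162   0.1074] w 0.0291 F [ 3.46 -0.36 -7.2 ]
shift cm [ 0.19 -2.55 -0.02] turn u [ 0.01  0.02 -0.2 ]
x-axis [ 0.021 -0.004 -1.   ]
along (from next hole) mm 25.46 lat -0.2
```

Emit:
{"op": "send_rows", "data": {"steps": [[[0.0,-0.7,0,0,0,-0.1],[0,-0.7,0,0,0,-0.1],[0,-0.4,0,0,0,-0.1],[0,0,0,0,0,0],[0,0,0,0,0,0]]]}}

```text
time: 6.7
position: [0.4943, -0.1608, 0.1083]
tool_rot: [-0.525, -0.472, 0.525, -0.475]
ft_force: [3.2, 0.6, -8.1]
grip_width: 0.029
```

Run:
```python
from h import *
rel([.481,-.1592,.105])
```

```text
t 6.7 pos [ 0.4943 -0.1608  0.1083] w 0.029 F [ 3.2   0.56 -8.05]
shift cm [ 0.32 -1.34 -0.02] turn u [-0.01  0.03 -0.03]
x-axis [ 0.002 -0.003 -1.   ]
along (from next hole) mm 13.34 lat -0.2
```

Emit:
{"op": "send_rows", "data": {"steps": [[[0.2,-0.6,0,0,0,0],[0.1,-0.5,0,0,0,0],[0,-0.2,0,0,0,0],[0,0,0,0,0,0],[0,0,0,0,0,0]]]}}

```text
time: 7.12
position: [0.4861, -0.16, 0.1062]
tool_rot: [0.527, 0.469, -0.523, 0.478]
ft_force: [3.9, -0.3, -6.7]
grip_width: 0.0291
```

Run:
```python
from h import *
rel([.481,-.1592,.105])
```

```text
t 7.12 pos [ 0.4861 -0.16    0.1062] w 0.0291 F [ 3.94 -0.26 -6.67]
shift cm [ 0.11 -0.52 -0.02] turn u [-0.02  0.04 -0.13]
x-axis [ 0.013 -0.005 -1.   ]
along (from next hole) mm 5.15 lat -0.2
```

Emit:
{"op": "send_rows", "data": {"steps": [[[0,-0.6,0,0,0,-0.1],[0,-0.2,0,0,0,0],[0,0,0,0,0,0],[0,0,0,0,0,0]]]}}

```text
time: 7.45
position: [0.481, -0.1594, 0.1068]
tool_rot: [0.526, 0.47, -0.524, 0.477]
ft_force: [3.7, 0.2, -6.9]
grip_width: 0.0292
```

Run:
```python
from h import *
rel([.481,-.1592,.093])
```

```text
t 7.45 pos [ 0.481  -0.1594  0.1068] w 0.0292 F [ 3.71  0.21 -6.87]
shift cm [ 1.38 -0.01 -0.03] turn u [-0.02  0.04 -0.09]
x-axis [ 0.008 -0.005 -1.   ]
along (from next hole) mm -0.02 lat -0.2
```

Over the next hole (offset -0.02 mm). Lowering gently.

Emit:
{"op": "send_rows", "data": {"steps": [[[0.4,-0.05,0,0,0,0],[0.3,-0.05,0,0,0,0],[0.2,0,0,0,0,0],[0,0,0,0,0,0]]]}}

```text
time: 7.78
position: [0.4811, -0.1595, 0.0975]
tool_rot: [0.527, 0.469, -0.524, 0.477]
ft_force: [4.5, 0.2, -5.3]
grip_width: 0.029
```

Run:
```python
from h import *
rel([.481,-.1592,.093])
```

```text
t 7.78 pos [ 0.4811 -0.1595  0.0975] w 0.029 F [ 4.49  0.18 -5.28]
shift cm [ 0.45 -0.02 -0.03] turn u [-0.02  0.04 -0.11]
x-axis [ 0.011 -0.006 -1.   ]
along (from next hole) mm 0.13 lat -0.2
```

The spring force is still pulling down and the lift is about 4.4 mm, so the pin has entered the hole. I'll press it the rest of the way.

Emit:
{"op": "send_rows", "data": {"steps": [[[0.3,-0.02,0,0,0,0],[0.2,0,0,0,0,0],[0.1,0,0,0,0,0],[0,0,0,0,0,0],[0,0,0,0,0,0]]]}}

```text
time: 8.2
position: [0.4825, -0.1596, 0.0937]
tool_rot: [0.527, 0.468, -0.523, 0.478]
ft_force: [3.9, 0.7, -4.0]
grip_width: 0.0292
```

Run:
```python
from h import *
rel([.481,-.1592,.093])
```

```text
t 8.2 pos [ 0.4825 -0.1596  0.0937] w 0.0292 F [ 3.88  0.65 -4.03]
shift cm [ 0.06 -0.16 -0.03] turn u [-0.02  0.05 -0.14]
x-axis [ 0.014 -0.007 -1.   ]
along (from next hole) mm 1.54 lat -0.3
```

Emit:
{"op": "send_rows", "data": {"steps": [[[0.15,-0.1,0,0,0,-0.1],[0.1,-0.05,0,0,0,0],[0.05,0,0,0,0,0],[0.05,0,0,0,0,0]]]}}

```text
time: 8.53
position: [0.4832, -0.1597, 0.0931]
tool_rot: [0.526, 0.469, -0.525, 0.477]
ft_force: [2.4, 0.8, 2.2]
grip_width: 0.029
```

Run:
```python
from h import *
rel([.481,-.1592,.093])
```

```text
t 8.53 pos [ 0.4832 -0.1597  0.0931] w 0.029 F [2.44 0.81 2.24]
shift cm [ 0.01 -0.22 -0.03] turn u [-0.03  0.06 -0.09]
x-axis [ 0.008 -0.007 -1.   ]
along (from next hole) mm 2.2 lat -0.3
```

Force has reversed at z = 0.0931, the same height as when the pin was home at the start. So the pin has bottomed, with the section resting on the play's outer side. I'll add a little more downward hold and check with the cameras.

Emit:
{"op": "send_rows", "data": {"steps": [[[0.1,-0.08,0,0,0,0],[0.08,-0.05,0,0,0,0],[0.05,-0.05,0,0,0,0]]]}}

```text
time: 8.78
position: [0.4831, -0.1598, 0.0931]
tool_rot: [0.527, 0.468, -0.524, 0.478]
ft_force: [4.9, 2.5, 2.9]
grip_width: 0.0293
```

Run:
```python
from h import *
rel([.481,-.1592,.093])
for n in("top","scene"):
    p,d=camera(n);cv2.imwrite(f"pics/{n}2.png",cv2.cvtColor(p,cv2.COLOR_RGB2BGR))
    W=cloud(n,d)
    for nm,(y0,y1) in dict(R=(-.25,-.1),L=(.09,.3)).items():
        m=(W[...,2]>.066)&(W[...,2]<.08)&(W[...,0]>.55)&(W[...,0]<.75)&(W[...,1]>y0)&(W[...,1]<y1)
        m0=cloud(n,np.load(n+"0.npy"));mm=(m0[...,2]>.066)&(m0[...,2]<.08)&(m0[...,0]>.55)&(m0[...,0]<.75)&(m0[...,1]>y0)&(m0[...,1]<y1)
        print(n,nm,"end x before/after",m0[mm][:,0].max().round(4),W[m][:,0].max().round(4))
rel([.481,-.1592,.093])
```

```text
t 8.78 pos [ 0.4831 -0.1598  0.0931] w 0.0293 F [4.91 2.46 2.86]
shift cm [ 0.01 -0.22 -0.04] turn u [-0.04  0.07 -0.13]
x-axis [ 0.013 -0.009 -1.   ]
along (from next hole) mm 2.19 lat -0.4
top R end x before/after 0.7487 0.7033
top L end x before/after 0.7249 0.7244
scene R end x before/after 0.7495 0.7044
scene L end x before/after 0.728 0.7278
t 8.88 pos [ 0.4832 -0.1598  0.0931] w 0.0292 F [3.98 2.58 5.86]
shift cm [ 0.   -0.22 -0.04] turn u [-0.04  0.07 -0.13]
x-axis [ 0.013 -0.009 -1.   ]
along (from next hole) mm 2.22 lat -0.4
```

View pics/scene2.png

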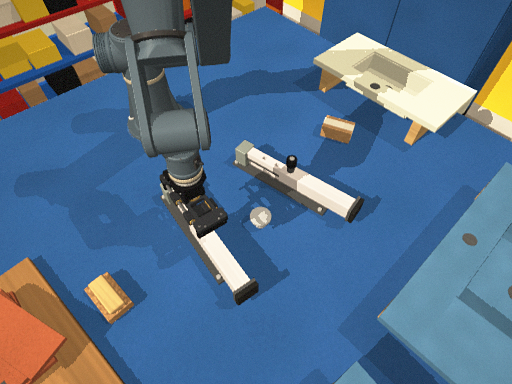

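The picture shows the gripper on the knob at about (205,215). The longer arm's padded end has come in to (243,290). The other arm and the loose things are where they were. Depth puts the end shift at 45 mm, so I'm handing in.

Run:
```python
from h import *
print(hand_in())
rel([.481,-.1592,.093])
```

```text
the job is handed in; nothing more can be done
None
the job is handed in; nothing more can be done
```

The longer arm (on the robot's right) is now one hole shorter. I gripped its knob, pulled the pin clear by about 13–15 mm, slid the section in, lowered the pin into the next hole and handed in while still holding the knob. The hand-in gave no verdict, and my reading after it was refused, so the checks below are from just before it.

- **Section:** both cameras show the padded end moved in by 45 mm. The gripper sits about 2.2 mm from the hole centre on the outer side, where the spring pushes it. That puts the section at about 0.043 m, inside the 0.041–0.049 m range.
- **Pin:** the gripper height is 0.0931 m, the same as when I first gripped the knob with the pin home. Pushing down now meets resistance of about 3–6 N, so I take the pin as fully home.
- **Grip:** the fingers are closed on the knob at a 29 mm opening, with the grip force set to 35 N.
- **Other arm and loose things:** the other arm's end is unchanged within 0.5 mm. The loose things look unmoved in the scene picture, but I did not measure them.

Nothing failed. The approach overshot by 13 mm sideways above the knob, which I corrected before descending. The lift may have briefly reached the upper stop during the slide. The unchanged gripper height shows the grip did not slip.

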